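# Bring the magenta ink round to the pointer

## Robot

A 7-joint arm with a two-finger parallel gripper is mounted at the origin on the work surface. World frame = base frame: x ahead of the robot, y to its left, z up, the work surface at z = 0. Lengths are in m, angles in rad, forces in N, time in s.
With the tool pointing down it reaches from about 0.425 to 0.95 m from the base axis. Payload 16.7 kg.
Tool frame: the origin (TCP) lies between the finger pads; the fingertips stand 22 mm ahead of it and the grasp point (between the pads) lies 3 mm ahead of it (manip.nose_length is the distance from the TCP to the fingertips, in m); z points along the fingers, y is the line along which they close (so a half turn about z gives the same grasp; the last joint's range is limited). The gripper opens to 94 mm and grips with 3 to 60 N. Pads are 16 mm wide; open, the fingers measure 119 mm over their backs; the gripper's body (75 mm by 177 mm) begins 78 mm behind the grasp point.
Start: joints at [1.196, 0.426, 0.074, 1.606, -0.034, 1.111, -0.067], TCP at [0.15, -0.658, 0.227] pointing down, gripper open.
Joint ranges: [-2.85, 2.85], [-0.5, 2.14], [-1.23, 1.37], [0.21, 2.46], [-1.02, 4.16], [0.16, 2.05], [-2.73, 2.73]. Speed limits (rad/s): [1.89, 1.89, 2.39, 2.39, 3.01, 3.01, 3.01].

## Interface

Orientations are given as a unit quaternion [w, x, y, z].
In Python, from bench import manip gives the robot as it stands.
- The arm moves only by the tool apply_moves, never from a script. Its argument "steps" is a list of rows, each a list of 7 numbers: the shift along the tool's x, y, z in mm, then the turn, a rotation vector about the tool's x, y, z in rad, then the closure, from 0 (fully open) to 1 (shut). A call has 1 to 10 rows; each row shifts and turns the commanded pose from where the row before left it, along the tool's axes as they then stand; what a row does not reach is not made up. A row lasts 1/8 s, in which the tool goes at most 62.5 mm and 10.7 degrees, less where a joint would pass 70% of its speed; a pose out of reach is approached as far as the arm can. A call is refused whole if a number of a shift passes 62.5 or a number of a turn 0.188, either way. A call with a gripper value outside its range is refused whole. The fingers move at their own pace and stop on an object; "squeeze" is the grip in N (left out, the last holds). Time passes only in rows, so rows that do not move let the fingers close. It gives the time, the measured TCP pose, the force, the opening and the grip force at its end, in the units of the state.
- manip.read_state(): the state, without advancing time (a new reading comes with each control period).
- manip.capture(name): name is "scene" or "top"; returns (picture, depth): 400x640x3 uint8, red, green, blue; 400x640 float32, m along the optical axis (not along the pixel's ray), 0 where there is no reading.
- manip.camera_info(name): a dict with "vertical_fov" (degrees; the focal length in pixels is half the picture's height over the tangent of half this angle, whatever the lens; pixels are square), "cx", "cy" (the principal point, pixels), "distortion" ([k1, k2, p1, p2, k3] as OpenCV has them; the pictures are not rectified), "xyz" and "orientation" of the camera in the world. Camera axes: x right, y down, z forward; pixel columns grow to the right and rows downward; lengths in m; the calibration is good to about 2 mm. A picture is of the moment at which its call begins. camera_info takes no time and is no camera call.
- manip.finish_job(): hands the job in; it is judged then, once.
Trained networks look in the newest picture that a camera, given by its name, has taken for a name from the list of things; names that differ only in an ending like _2 or _b are one class to them, and where a whole thing is asked for, a point or a joint stands for the part that bears it (a point fixed in the world has none). Each returns a list of dicts, best first, with "p" (0 to 1); they miss things now and then, are a little off and sometimes report something else, mostly with a low value. They report only what shows in the picture. A call takes as long as a camera call. They do not tell look-alikes from the thing itself.
- manip.look_for(camera, label): "box" ([left, top, right, bottom] in pixels, round what is visible of it).
- manip.mark_of(camera, label): "xy" ([column, row] in pixels: a listed point, or the origin of a listed thing).
The state is a dict: "clock": time; "joints": joint angles; "dq": joint speeds; "effort": joint torques, N m; "eef_pos": TCP position; "tool_rot": TCP orientation; "contact_force": force on the tool from outside, world axes, zero at the start; "torque": the same for the moment, N m; "grip_width": finger opening in m; "grip_force": force on a finger pad.
Only numpy, scipy, OpenCV 4.12 (cv2) and the standard library are available. Lean on these libraries where they do the work, as an engineer would, in place of code of your own. Each camera call takes 0.05 s, during which the arm holds its last target. There are 200 camera calls.

## Task

Turn the ink carousel by pushing on one of its wooden spokes with a fingertip until the magenta jar stands right in line with the brass pointer on the stand, then leave the carousel still and take the hand away. Push gently without sending it spinning; the jars stay standing in their wells and are not touched, and the things standing around the carousel are left where they are.

Things in the scene. Friction and masses are not known exactly. Their poses are not given: they have to be found in the camera images.
- stand: The carousel's fixed stand: dark steel disc, 150 mm across and 20 mm high, origin at its centre on the table; the carousel turns on it about the vertical line through this origin. A 6 mm high tongue runs from it along the stand's own -x axis and carries a flat brass arrowhead, 40 mm long, 145 to 182 mm from the centre, top 10 mm above the table, pointing inwards. In line with the pointer means that the jar's centre lies on the stand's own -x axis, on the pointer's side.
- carousel (a joint): How far the carousel has turned since the start (rad), positive counter-clockwise seen from above; it reads 0 at the start wherever the jars are, it turns either way, with no stop within a whole turn, and friction (about 0.2 N m, so 2 N at the spokes) stops it as soon as the push ends.
- spoke_end (a point): Outer end of one of the carousel's four alike wooden spokes, 140 mm from the carousel's axis and 35 mm above the table. Each spoke is a straight radial bar 12 mm wide and 18 mm high (26 to 44 mm above the table), free beyond the 85 mm radius aluminium platter, so 55 mm of it sticks out; under it is only the table or the stand's low tongue. The spokes are 90 degrees apart; the platter's top is 35 mm above the table.
- magenta_jar (a point): Centre of the loose magenta ink jar, 45 mm across and 45 mm high, standing in one of four shallow round wells in the platter, with 1.5 mm play; the wells are 90 degrees apart, centres 52 mm from the carousel's axis, and each lies half-way between two spokes (45 degrees from each). The centre stands 58 mm and its top 80 mm above the table; 80 to 155 g.
- blue_jar (a point): Centre of the loose blue ink jar, same size as the magenta one, in another well of the platter. Not to be touched.
- yellow_jar (a point): Centre of the loose yellow ink jar, same size as the magenta one, in another well of the platter. Not to be touched.
- black_jar (a point): Centre of the loose black ink jar, same size as the magenta one, in another well of the platter. Not to be touched.
- dropper_mid (a point): Middle of a loose amber dropper bottle with a red cap, 32 mm across, 68 mm high, upright on the table beyond the spokes' reach. Bystander.
- tub_mid (a point): Middle of a loose white open plastic tub, 68 mm across, 60 mm high, upright on the table beyond the spokes' reach. Bystander.
- brayer_mid (a point): Centre of the dark red roller (44 mm across, 110 mm long) of a loose ink roller with a wooden handle, on the glass slab to the robot's left; 44 mm high, handle along its own -x. Bystander.
- knife_grip (a point): Handle of a loose ink spatula, 240 mm long with a 65 mm wide steel blade, lying on the table to the robot's right. Bystander.
Not all that is in view belongs to the job. Leave any green look-alike of the part that bears yellow_jar alone.

How it is judged:
At the end, for the whole second after the job is handed in: The magenta jar's centre is within 9 mm sideways (about 10 degrees of turn) of the line from the carousel's axis to the brass pointer, on the pointer's side; the carousel is at rest, all four jars stand upright in their wells, and no bystander has moved more than 20 mm (y of magenta_jar in the frame of stand between -0.009 and 0.009 m and x of magenta_jar in the frame of stand between -0.062 and -0.042 m and velocity of joint carousel between -0.05 and 0.05 rad/s and height (world z) of magenta_jar between 0.05 and 0.0655 m and angle between each of magenta_jar, blue_jar, yellow_jar, black_jar's own z axis and vertical below 0.15 rad and height (world z) of blue_jar between 0.05 and 0.0655 m and height (world z) of yellow_jar between 0.05 and 0.0655 m and height (world z) of black_jar between 0.05 and 0.0655 m and distance of each of dropper_mid, tub_mid, brayer_mid, knife_grip from where it was at the start of the episode below 0.02 m); the robot touches nothing.
It fails at once if a jar is touched by the robot (contact force between any of the fingers, the arm and jar_magenta above 1 N or contact force between any of the fingers, the arm and jar_blue above 1 N or contact force between any of the fingers, the arm and jar_yellow above 1 N or contact force between any of the fingers, the arm and jar_black above 1 N).
It fails at once if a jar is lifted out of its well or tipped ((height (world z) of magenta_jar above 0.068 m or angle between magenta_jar's own z axis and vertical above 0.3 rad) or (height (world z) of blue_jar above 0.068 m or angle between blue_jar's own z axis and vertical above 0.3 rad) or (height (world z) of yellow_jar above 0.068 m or angle between yellow_jar's own z axis and vertical above 0.3 rad) or (height (world z) of black_jar above 0.068 m or angle between black_jar's own z axis and vertical above 0.3 rad)).
It fails at once if a bystander is moved more than 20 mm (distance of any of dropper_mid, tub_mid, brayer_mid, knife_grip from where it was at the start of the episode above 0.02 m).
It fails at once if the carousel is sent spinning (faster than 4 rad/s) (velocity of joint carousel above 4 rad/s or velocity of joint carousel below -4 rad/s).
It also fails if it takes over 48 s, if anything falls off the work surface, if the arm or the gripper's body presses on something with over 40 N, if the wrist force passes 120 N, or if a joint passes its speed limit or range.

## Working session

There is one attempt and no reset: what is moved stays moved. The work goes in short steps, Python scripts to look and compute and a tool call to move; the robot and the scene stay as the last step left them, time stands still between calls to the robot, and variables do not carry over. Pictures are saved under pics/ and viewed, at most 10 in all, crops included, and the job is handed in when it is done.

Besides the shell and the picture viewer there is one more tool, called after ">>>" as a command line: name --pt "numbers of a row" for each row, then --argument value for the rest. apply_moves: Moves the arm, as the interface text tells. Its arguments: {"type":"object","properties":{"steps":{"type":"array"},"squeeze":{"type":"number"}},"required":["steps"]}

```bash
mkdir -p pics; cat > h.py <<'E'
import numpy as np, cv2
from scipy.spatial.transform import Rotation as R
from bench import manip
def cam(n):
    i=manip.camera_info(n); f=200/np.tan(np.radians(i["vertical_fov"])/2)
    K=np.array([[f,0,i["cx"]],[0,f,i["cy"]],[0,0,1]]); q=i["orientation"]
    return K,np.array(i["distortion"],float),np.array(i["xyz"]),R.from_quat([q[1],q[2],q[3],q[0]]).as_matrix()
def at_z(n,px,z):
    K,D,t,Rm=cam(n); u=cv2.undistortPoints(np.array(px,float).reshape(-1,1,2),K,D).reshape(-1,2)
    d=np.c_[u,np.ones(len(u))]@Rm.T
    return t+d*((z-t[2])/d[:,2])[:,None]
def proj(n,P):
    K,D,t,Rm=cam(n); return cv2.projectPoints((np.atleast_2d(P)-t)@Rm,np.zeros(3),np.zeros(3),K,D)[0].reshape(-1,2)
E
python3 - <<'E'
from h import *
for n in ("top","scene"):
    p,d=manip.capture(n); cv2.imwrite(f"pics/{n}0.png",p[:,:,::-1])
    print(n,manip.camera_info(n)["xyz"])
    for l,z in [("stand",0.02),("magenta_jar",.058),("blue_jar",.058),("yellow_jar",.058),("black_jar",.058),("spoke_end",.035),("dropper_mid",.034),("tub_mid",.03),("brayer_mid",.022),("knife_grip",.01)]:
        for m in manip.mark_of(n,l)[:5]: print(l,round(m["p"],2),np.round(m["xy"],0),at_z(n,m["xy"],z)[0,:2].round(3))
print(manip.read_state())
E
```

```text
top [0.43241094 0.02099338 1.24680382]
magenta_jar 0.74 [270. 195.] [0.615 0.152]
blue_jar 0.55 [288. 224.] [0.521 0.094]
blue_jar 0.36 [294. 200.] [0.598 0.075]
yellow_jar 0.6 [264. 218.] [0.541 0.168]
yellow_jar 0.56 [221. 240.] [0.473 0.302]
yellow_jar 0.26 [162. 232.] [0.5   0.485]
black_jar 0.61 [293. 202.] [0.59  0.077]
black_jar 0.44 [488. 238.] [ 0.472 -0.542]
spoke_end 0.71 [238. 202.] [0.596 0.257]
dropper_mid 0.64 [225. 173.] [0.69  0.301]
tub_mid 0.65 [256. 152.] [0.761 0.2  ]
tub_mid 0.33 [487. 234.] [ 0.485 -0.555]
brayer_mid 0.67 [161. 229.] [0.512 0.503]
brayer_mid 0.35 [269. 198.] [0.61  0.159]
knife_grip 0.9 [489. 236.] [ 0.48  -0.569]
scene [1.21189222 0.91031755 0.87822455]
stand 0.53 [341. 228.] [0.599 0.136]
magenta_jar 0.73 [342. 221.] [0.603 0.143]
blue_jar 0.47 [350. 204.] [0.53  0.086]
yellow_jar 0.83 [405. 248.] [0.522 0.343]
yellow_jar 0.78 [363. 218.] [0.537 0.165]
yellow_jar 0.23 [354. 271.] [0.703 0.332]
black_jar 0.53 [333. 209.] [0.591 0.077]
spoke_end 0.74 [368. 247.] [0.592 0.262]
dropper_mid 0.69 [350. 272.] [0.697 0.311]
tub_mid 0.64 [310. 256.] [0.755 0.194]
brayer_mid 0.72 [440. 288.] [0.521 0.487]
knife_grip 0.52 [271. 136.] [ 0.484 -0.557]
{'clock': 1.1, 'joints': array([ 1.19650938,  0.42610651,  0.07388573,  1.6060159 , -0.03408685,
        1.11078454, -0.06711407]), 'dq': array([-0.00026037,  0.00198411, -0.00044147,  0.00057048,  0.00083891,
        0.00043641, -0.00021428]), 'effort': array([ 2.34149469e-03, -9.35517526e+01,  3.66357610e+00, -4.54546416e+01,
       -4.90895938e-02,  1.27935660e-02,  1.87000260e-04]), 'eef_pos': array([ 0.15043327, -0.65798188,  0.22745499]), 'tool_rot': array([-2.98804140e-05,  9.93693502e-01,  1.12130386e-01,  7.47108059e-06]), 'contact_force': array([ 0.38954921, -0.18974207,  0.56417399]), 'torque': array([-0.022728  ,  0.05070492, -0.0167868 ]), 'grip_force': 0.0, 'grip_width': 0.09412051796125658}
```

```bash
python3 - <<'E'
import cv2
t=cv2.imread("pics/top0.png"); s=cv2.imread("pics/scene0.png")
cv2.imwrite("pics/topc.png",cv2.resize(t[125:275,140:340],None,fx=4,fy=4,interpolation=cv2.INTER_CUBIC))
cv2.imwrite("pics/scenec.png",cv2.resize(s[170:320,260:460],None,fx=4,fy=4,interpolation=cv2.INTER_CUBIC))
E
```

```text
(no output)
```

View pics/topc.png

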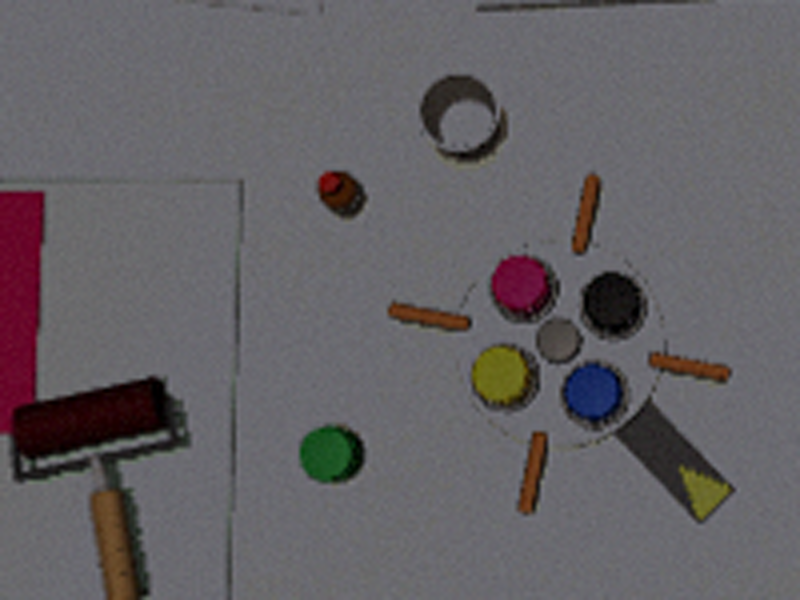

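View pics/scenec.png

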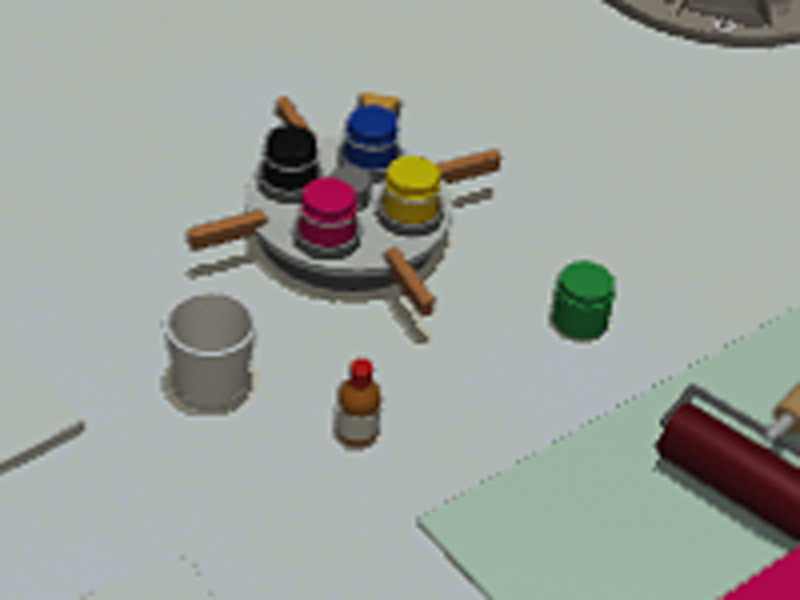

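View pics/scene0.png

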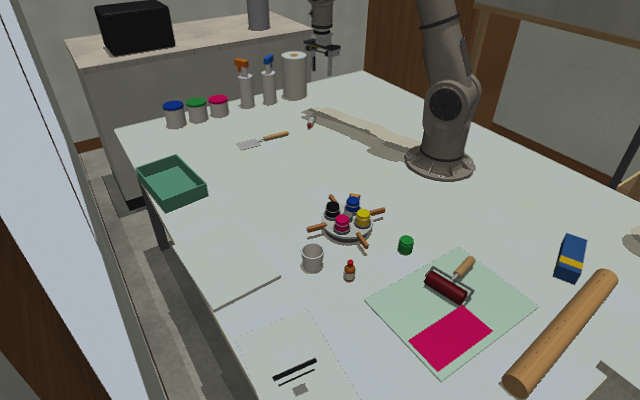

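The top crop (4x, offset 140,125) shows the magenta jar at crop (522,284), i.e. px (270,196). The hub is at (558,340) and the brass pointer at (705,495). The four spoke outer ends are at (392,308), (593,178), (728,374) and (525,510).

Things that could be confused with the target: the magenta jar at px (270,196), the magenta jar on the back shelf at scene (218,99), the magenta print at scene (450,338), and the green look-alike jar at top (222,238). I choose the one on the platter.

```bash
python3 - <<'E'
from h import *
p=cv2.imread("pics/top0.png"); hsv=cv2.cvtColor(p,cv2.COLOR_BGR2HSV)
c=lambda a,z: at_z("top",np.array(a,float)/4+[140,125],z)[:,:2]
sp=c([(392,308),(593,178),(728,374),(525,510)],.044); C=sp.mean(0)
print("spokes",sp.round(3),"C",C.round(4),c([(558,335)],.05))
for s in sp: v=s-C; print(np.linalg.norm(v).round(3),np.degrees(np.arctan2(v[1],v[0])).round(1))
tip=c([(680,467),(732,490),(700,520),(705,497)],.01);print("pointer",tip.round(3),[np.degrees(np.arctan2(*(t-C)[::-1])).round(1) for t in tip],np.linalg.norm(tip-C,axis=1).round(3))
for n,a in dict(mag=(522,282),blk=(612,302),blu=(592,390),yel=(500,374)).items():
    j=c([a],.08)[0]; v=j-C; print(n,j.round(3),np.linalg.norm(v).round(3),np.degrees(np.arctan2(v[1],v[0])).round(1))
print("tub",c([(458,112)],.06),"dropper",c([(332,184)],.068),"green",c([(330,453)],.05))
s=manip.read_state(); q=s["tool_rot"]; print(R.from_quat([q[1],q[2],q[3],q[0]]).as_matrix().round(3))
E
```

```text
spokes [[ 0.594  0.255]
 [ 0.7    0.094]
 [ 0.538 -0.015]
 [ 0.432  0.147]] C [0.566  0.1202] [[0.5704317  0.12115706]]
0.138 78.3
0.136 -11.3
0.138 -101.5
0.137 168.6
pointer [[ 0.465  0.024]
 [ 0.446 -0.018]
 [ 0.422  0.008]
 [ 0.441  0.004]] [np.float64(-136.4), np.float64(-130.9), np.float64(-142.2), np.float64(-137.2)] [0.139 0.183 0.182 0.171]
mag [0.609 0.147] 0.051 31.9
blk [0.593 0.077] 0.051 -58.6
blu [0.524 0.092] 0.051 -146.5
yel [0.537 0.164] 0.052 124.0
tub [[0.75112581 0.20131919]] dropper [[0.69058162 0.29913572]] green [[0.47802654 0.30033066]]
[[ 0.975  0.223  0.   ]
 [ 0.223 -0.975  0.   ]
 [ 0.    -0.    -1.   ]]
```

>>> apply_moves --pt "0 0 0 0 0 0.1125 1" --pt "0 0 0 0 0 0.1125 1" --pt "27 -40 0 0 0 0 1" --pt "27 -40 0 0 0 0 1" --pt "27 -40 0 0 0 0 1" --pt "27 -40 0 0 0 0 1" --pt "27 -40 0 0 0 0 1" --pt "27 -40 0 0 0 0 1" --pt "27 -40 0 0 0 0 1" --pt "27 -40 0 0 0 0 1" --squeeze 5

```text
clock: 2.35
eef_pos: [0.3673, -0.3367, 0.2278]
tool_rot: [0.0, 1.0, -0.0, 0.0]
contact_force: [0.6, 0.1, -0.3]
grip_width: 0.0008
grip_force: 0.0
```

>>> apply_moves --pt "27 -40 0 0 0 0 1" --pt "27 -40 0 0 0 0 1" --pt "27 -40 0 0 0 0 1" --pt "27 -40 0 0 0 0 1" --pt "27 -40 0 0 0 0 1" --pt "27 -40 0 0 0 0 1" --pt "27 -40 0 0 0 0 1" --pt "27 -40 0 0 0 0 1" --pt "27 -40 0 0 0 0 1" --pt "0 0 0 0 0 0 1"

```text
clock: 3.6
eef_pos: [0.6107, 0.0259, 0.2272]
tool_rot: [-0.001, 1.0, 0.002, 0.0]
contact_force: [0.9, -0.7, -0.8]
grip_width: 0.0004
grip_force: 0.0
```

>>> apply_moves --pt "26 -35 0 0 0 0 1" --pt "26 -35 0 0 0 0 1" --pt "26 -35 0 0 0 0 1" --pt "0 0 45 0 0 0 1" --pt "0 0 45 0 0 0 1" --pt "0 0 40 0 0 0 1" --pt "0 0 0 0 0 0 1"

```text
clock: 4.47
eef_pos: [0.6858, 0.1255, 0.0948]
tool_rot: [0.001, 1.0, -0.0, -0.003]
contact_force: [0.5, -0.3, -0.1]
grip_width: 0.0008
grip_force: 0.0
```

```bash
python3 - <<'E'
from h import *
p,d=manip.capture("scene"); cv2.imwrite("pics/s1.png",cv2.resize(p[150:300,260:460,::-1],None,fx=4,fy=4,interpolation=cv2.INTER_CUBIC))
s=manip.read_state();e=s["eef_pos"];print(e,(proj("scene",[e-[0,0,.022]])-[260,150])*4)
E
```

```text
[0.68718191 0.12604136 0.09724861] [[228.39993304 293.19374944]]
```

View pics/s1.png

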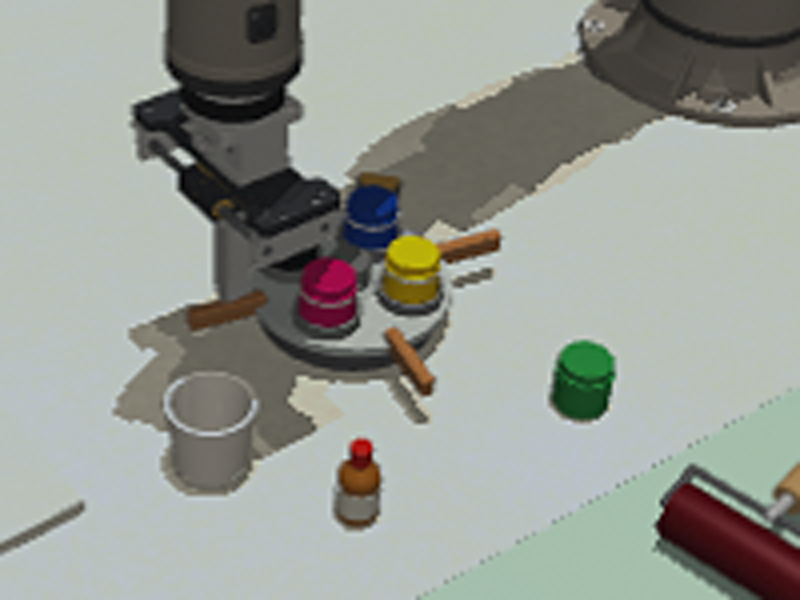

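The crop shows the closed fingertips at crop (230,297), above and just beside the outer spoke (190–265,310). They are clear of the jars, the tub (210,430) and the dropper (357,485), so I descend next to the spoke.

>>> apply_moves --pt "1 -4 10 0 0 0 1" --pt "0 0 20 0 0 0 1" --pt "0 0 20 0 0 0 1" --pt "0 0 0 0 0 0 1"

```text
clock: 5.03
eef_pos: [0.6873, 0.1305, 0.0452]
tool_rot: [0.0, 1.0, -0.0, -0.002]
contact_force: [0.5, 0.3, -0.5]
grip_width: 0.0009
grip_force: 0.0
```

```bash
python3 - <<'E'
from h import *
s=manip.read_state();e=s["eef_pos"];print(e,s["contact_force"],s["clock"])
C=np.array([.567,.1203]); v=e[:2]-C; print(np.linalg.norm(v),np.degrees(np.arctan2(v[1],v[0])))
a0=np.arctan2(v[1],v[0]); ph=a0-np.radians(6)*np.arange(1,31)
pts=np.vstack([e[:2],C+.118*np.c_[np.cos(ph),np.sin(ph)]]); pts=np.round(pts,3)
print((np.diff(pts,axis=0)*[1000,-1000]).round().astype(int).tolist()); print(pts[[10,20,28,29,30]])
E
```

```text
[0.68732184 0.13045442 0.04516742] [ 0.48732156  0.31477403 -0.5386183 ] 5.025
0.12074956701264243 4.8239777220647415
[[-2, 12], [-1, 12], [-2, 13], [-4, 11], [-4, 12], [-6, 11], [-7, 10], [-8, 9], [-9, 9], [-10, 8], [-10, 6], [-11, 5], [-12, 5], [-12, 3], [-12, 1], [-12, 1], [-13, -1], [-12, -2], [-12, -4], [-11, -5], [-11, -5], [-10, -7], [-10, -8], [-8, -9], [-8, -10], [-6, -10], [-6, -12], [-4, -11], [-3, -12], [-2, -12]]
[[0.634 0.023]
 [0.517 0.014]
 [0.454 0.086]
 [0.451 0.098]
 [0.449 0.11 ]]
```

>>> apply_moves --pt "-2 12 0 0 0 0 1" --pt "-1 12 0 0 0 0 1" --pt "-2 13 0 0 0 0 1" --pt "-4 11 0 0 0 0 1" --pt "-4 12 0 0 0 0 1" --pt "-6 11 0 0 0 0 1" --pt "-7 10 0 0 0 0 1" --pt "-8 9 0 0 0 0 1" --pt "-9 9 0 0 0 0 1" --pt "-10 8 0 0 0 0 1"

```text
clock: 6.28
eef_pos: [0.635, 0.0233, 0.0475]
tool_rot: [-0.0, 1.0, -0.0, 0.0]
contact_force: [1.2, 2.3, 0.1]
grip_width: 0.0004
grip_force: 1.0
```

```bash
python3 - <<'E'
from h import *
p,d=manip.capture("scene"); cv2.imwrite("pics/s2.png",cv2.resize(p[150:300,260:460,::-1],None,fx=4,fy=4,interpolation=cv2.INTER_CUBIC))
s=manip.read_state();print(s["eef_pos"],s["contact_force"])
E
```

```text
[0.63382788 0.02189035 0.04742217] [ 0.46039977 -0.57810607 -0.28201865]
```

View pics/s2.png

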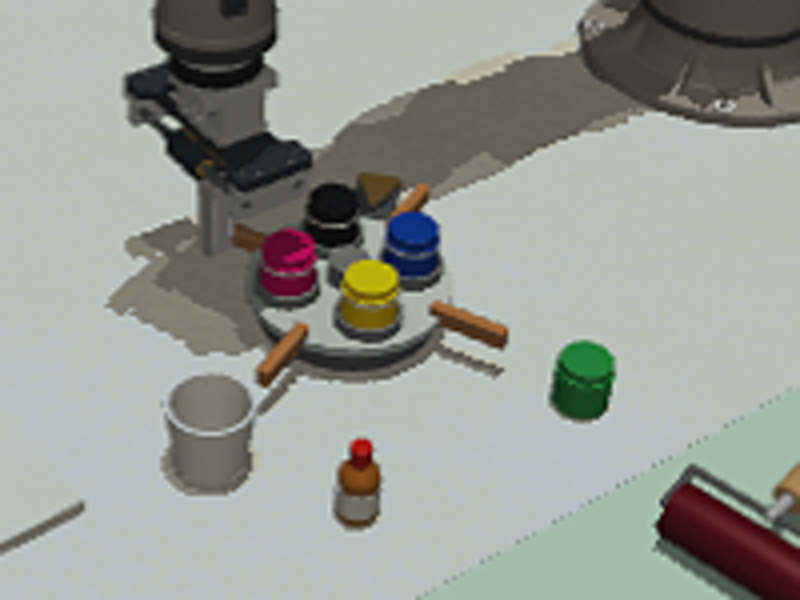

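The carousel has turned clockwise about 50°. The finger is at (215,245) against the spoke at (250,240), the magenta jar is at (288,262), and all the jars are standing. I continue the arc.

>>> apply_moves --pt "-10 6 0 0 0 0 1" --pt "-11 5 0 0 0 0 1" --pt "-12 5 0 0 0 0 1" --pt "-12 3 0 0 0 0 1" --pt "-12 1 0 0 0 0 1" --pt "-12 1 0 0 0 0 1" --pt "-13 -1 0 0 0 0 1" --pt "-12 -2 0 0 0 0 1" --pt "-12 -4 0 0 0 0 1" --pt "-11 -5 0 0 0 0 1"

```text
clock: 7.58
eef_pos: [0.5179, 0.0152, 0.0475]
tool_rot: [0.0, 1.0, -0.0, 0.0]
contact_force: [2.9, 0.7, -0.2]
grip_width: 0.0001
grip_force: 1.2
```

>>> apply_moves --pt "-11 -5 0 0 0 0 1" --pt "-10 -7 0 0 0 0 1" --pt "-10 -8 0 0 0 0 1" --pt "-8 -9 0 0 0 0 1" --pt "-8 -10 0 0 0 0 1" --pt "-6 -10 0 0 0 0 1" --pt "-6 -12 0 0 0 0 1" --pt "0 0 0 0 0 0 1"

```text
clock: 8.57
eef_pos: [0.459, 0.0771, 0.0474]
tool_rot: [-0.0, 1.0, 0.001, -0.0]
contact_force: [0.1, 0.3, -1.1]
grip_width: 0.0002
grip_force: 0.0
```

```bash
cat > m.py <<'E'
from h import *
import sys
p,d=manip.capture("scene"); cv2.imwrite(f"pics/{sys.argv[1]}.png",cv2.resize(p[150:300,260:460,::-1],None,fx=4,fy=4,interpolation=cv2.INTER_CUBIC))
t,_=manip.capture("top"); cv2.imwrite(f"pics/{sys.argv[1]}t.png",cv2.resize(t[150:275,200:340,::-1],None,fx=5,fy=5,interpolation=cv2.INTER_CUBIC))
s=manip.read_state();e=s["eef_pos"];C=np.array([.567,.1203]);v=e[:2]-C
print(e,s["contact_force"],s["clock"],"finger",np.linalg.norm(v),np.degrees(np.arctan2(v[1],v[0])))
for n in("top","scene"):
  for l in("magenta_jar","blue_jar","yellow_jar","black_jar"):
    for m in manip.mark_of(n,l)[:2]:
      j=at_z(n,m["xy"],.058)[0,:2]-C
      if np.linalg.norm(j)<.09: print(n,l,round(m["p"],2),np.linalg.norm(j).round(3),np.degrees(np.arctan2(j[1],j[0])).round(1))
E
python3 m.py s3
```

```text
[0.45941889 0.07605961 0.04740126] [-0.27567887 -0.31821642 -0.41984078] 8.675 finger 0.11632242609641572 -157.64615320711283
top blue_jar 0.63 0.053 49.0
top yellow_jar 0.46 0.051 -36.1
top black_jar 0.45 0.058 148.1
scene magenta_jar 0.52 0.059 -124.5
scene blue_jar 0.66 0.063 48.6
scene blue_jar 0.55 0.049 -128.3
scene yellow_jar 0.51 0.042 -22.9
scene black_jar 0.73 0.044 139.5
```

View pics/s3.png

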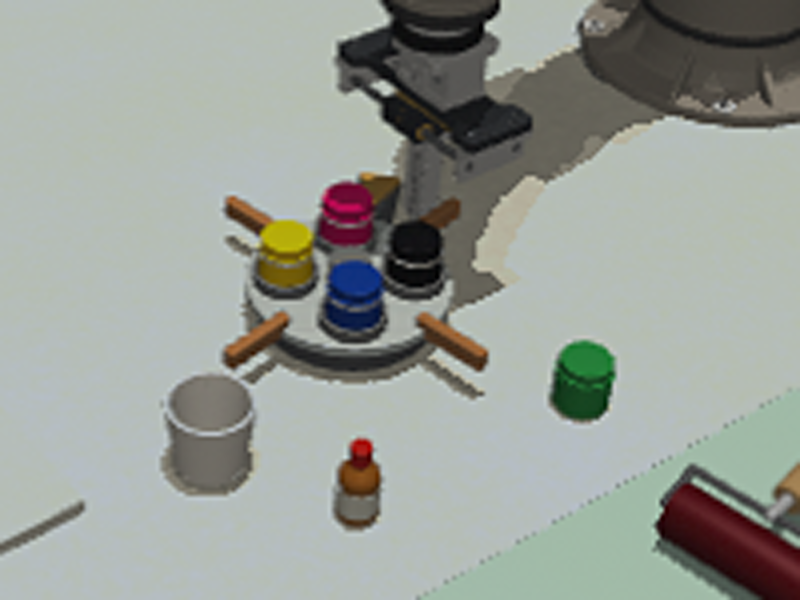

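View pics/s3t.png

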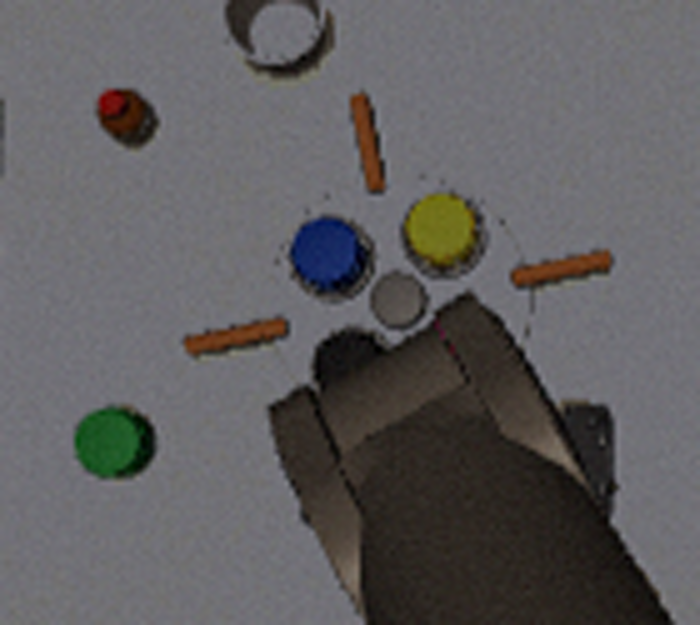

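The scene crop shows the magenta jar at (347,215), nearly at the pointer (380,190). In the top crop the spoke ends are at (360,95), (610,260) and (187,345). I work out the remaining angle from those.

```bash
python3 - <<'E'
from h import *
C=np.array([.567,.1203])
a=at_z("top",np.array([(360,95),(610,260),(187,345),(330,253),(441,228)])/5+[200,150],[.044]*3+[.08]*2 if 0 else .044)[:,:2]
b=at_z("top",np.array([(328,252),(441,226)])/5+[200,150],.08)[:,:2]
for s in np.vstack([a[:3],b]): v=s-C; print(np.linalg.norm(v).round(3),np.degrees(np.arctan2(v[1],v[0])).round(1))
d=a[1]-a[2];print(np.degrees(np.arctan2(d[1],d[0])), (a[1]+a[2])/2)
E
```

```text
0.137 11.0
0.138 -79.5
0.138 101.6
0.05 57.5
0.051 -34.0
-78.9627025359229 [0.56561189 0.12015673]
```

>>> apply_moves --pt "-4 -9 0 0 0 0 1" --pt "-2 -9 0 0 0 0 1" --pt "-2 -8 0 0 0 0 1" --pt "0 0 0 0 0 0 1" --pt "0 4 0 0 0 0 1" --pt "0 6 0 0 0 0 1" --pt "0 0 -40 0 0 0 1" --pt "0 0 -60 0 0 0 1" --pt "0 0 -60 0 0 0 1" --pt "0 0 0 0 0 0 1"

```text
clock: 10.32
eef_pos: [0.4537, 0.0918, 0.2116]
tool_rot: [-0.0, 1.0, -0.001, 0.004]
contact_force: [0.4, 0.4, 0.2]
grip_width: 0.0007
grip_force: 0.0
```

>>> apply_moves --pt "0 40 0 0 0 0 1" --pt "0 50 0 0 0 0 1" --pt "0 60 0 0 0 0 1" --pt "0 60 0 0 0 0 1" --pt "0 60 0 0 0 0 1" --pt "0 50 0 0 0 0 1" --pt "0 0 0 0 0 0 1"

```text
clock: 11.2
eef_pos: [0.45, -0.232, 0.2064]
tool_rot: [0.0, 1.0, -0.003, -0.001]
contact_force: [0.6, 1.2, 0.2]
grip_width: 0.0007
grip_force: 0.0
```

```bash
python3 m.py s4
```

```text
[ 0.45085349 -0.22825584  0.20663736] [ 1.21861551  0.43475304 -0.47878019] 11.3 finger 0.3673978537876638 -108.42921367906608
top magenta_jar 0.44 0.056 -145.8
top blue_jar 0.72 0.065 132.0
top blue_jar 0.66 0.05 45.7
top yellow_jar 0.5 0.058 -51.4
top black_jar 0.64 0.058 139.8
scene magenta_jar 0.52 0.064 -132.5
scene blue_jar 0.59 0.066 45.3
scene yellow_jar 0.67 0.049 -43.6
scene black_jar 0.61 0.049 139.6
```

View pics/s4t.png

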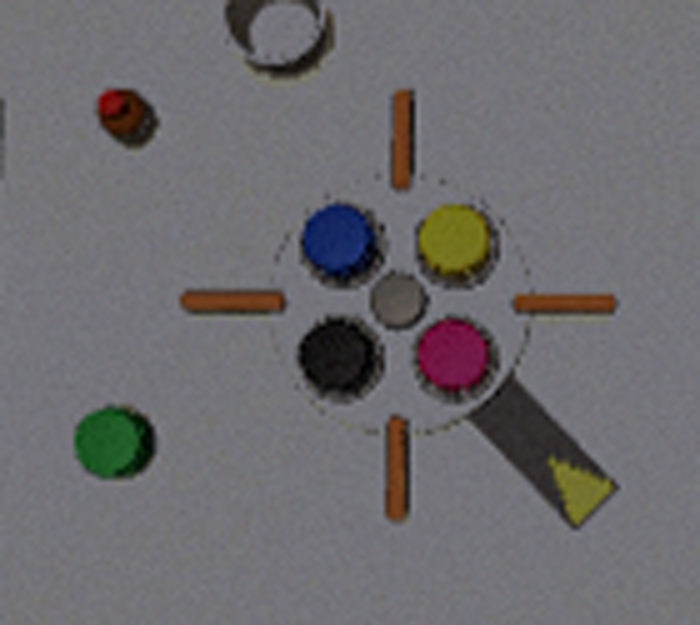

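```bash
python3 - <<'E'
from h import *
f=lambda a,z: at_z("top",np.array(a)/5+[200,150],z)[:,:2]
sp=f([(403,92),(615,304),(397,518),(183,301)],.044);C=sp.mean(0)
an=lambda v:np.degrees(np.arctan2(v[1],v[0]))
print(C,[an(s-C).round(1) for s in sp],"jar",[an(j-C).round(1) for j in f([(453,354),(338,236)],.08)],"ptr",[an(j-C).round(1) for j in f([(551,459),(617,487),(576,527)],.01)])
j=f([(453,354)],.08)[0]-C;t=f([(597,507)],.01)[0]-C;t/=np.linalg.norm(t);print("side mm",1e3*(t[0]*j[1]-t[1]*j[0]),"along",1e3*t@j)
E
```

```text
[0.56561033 0.12009804] [np.float64(-0.7), np.float64(-90.9), np.float64(179.4), np.float64(89.2)] jar [np.float64(-135.5), np.float64(43.3)] ptr [np.float64(-136.2), np.float64(-130.5), np.float64(-142.2)]
side mm 0.7004399100530162 along 51.410824708430205
```

The top picture shows the magenta jar at (453,354), in line with the pointer (580,490) to about 1 mm. All the jars are standing, the bystanders are where they were, and the hand is clear.

```bash
python3 -c "from bench import manip; print(manip.finish_job())"
```

```text
the job is handed in; nothing more can be done
None
```

The carousel was turned about 169° clockwise by its spoke; the magenta jar measured about 1 mm off the pointer line (9 mm allowed), all four jars were standing, the hand was clear, and the job is handed in (no verdict was returned).

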